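# Crank the vise onto a glued block and start the timer

## Task

Crank the vise handle clockwise until the jaw has pushed the glued wooden block back against the rear jaw and grips it firmly, the handle clearly stiffer than when running free, but do not force it further, or the fresh joints are crushed; let go of the crank. Then start the glue timer: press the red key fully down and let it up, then the green key. Leave the block seated flat on the vise bed, and leave the other things on the bench where they are.

Things in the scene. Friction and masses are not known exactly. Their poses are not given: they have to be found in the camera images.
- vise: Blue bench vise bolted down, 285 x 170 mm, bed top 40 mm above the bench. Origin: centre of its underside. x runs along the screw, from the crank (-x end, towards the robot) to the rear jaw; y left, z up. The rear jaw, 40 thick, is bolted to the bed anew for each job (clamping face between x = +55 and +85 mm) and is not reported.
- crank_axis (a point): Point on the crank's turning axis (95 mm above the bench, parallel to the vise's x), level with the middle of the handle: the centre of the handle's vertical circle, 215 mm from the vise's origin on its -x side. Clockwise as seen from the robot (top goes to the vise's -y side) closes the vise: 20 mm of jaw travel per turn, 1.5 to 4 turns to close.
- crank: The crank: steel arm from the axis to the handle pin. Origin on the axis in the arm's plane, 155 mm from the vise's origin; its z points to the pin. Starts at any angle, stays where left. Running free it takes 3 to 6 N at the handle; once the block is pinched each newton more clamps with about 17 N. About 3 N more than free is firm; over 9 N more crushes.
- handle_grip (a point): Middle of the crank handle, on its centre line: black cylinder with red ends, 22 mm diameter, 85 long, parallel to the axis and 55 mm from it, standing out towards the robot. The crank arm is 60 mm beyond this point (+x of the vise). It spins freely on its pin, so a gripper holding it need not turn while carrying it round (lowest point 40 mm above the bench).
- jaw: Moving blue jaw, 40 thick, 130 wide, 85 high, standing on the vise bed and driven by the crank along the vise's +x. Its steel face plate sits on a black rubber backing that gives about 1 mm per 20 N. Origin: on the bed at the middle of its width, level with the face plate (towards the block) when the rubber is not squeezed.
- block: Freshly glued sandwich of wooden boards with mosaic tiles on its top: 50 thick (its x axis, along the screw), 120 long (y), 90 high, 0.3 to 0.55 kg. Stands loose on the vise bed between the jaws, a little askew. Origin: centre of its underside.
- timer: White bench timer, 110 (x) x 150 (y) x 34 high, fixed to the bench, a black display on its far side and two round keys on its near side. Stands to the left or the right of the vise. Origin: centre of its underside.
- red_key_top (a point): Centre of the top of the red key (clears the timer): a round spring push button, 32 mm diameter, pressed straight down, 6 mm travel, 4 N at the bottom. The two keys are 74 mm apart; either may be the left one.
- green_key_top (a point): Centre of the top of the green key (starts the timer): the same kind of button.
- red_key (a joint): How far the red key is down, in m: 0 up, 0.006 fully down.
- green_key (a joint): How far the green key is down, in m: 0 up, 0.006 fully down.
- tile_tray: red plastic tray of mosaic tiles, 110 x 150 x 30 high, loose; a bystander. Origin: centre of its underside
- glue: white glue bottle with blue cap, 76 diameter, 210 high, loose; a bystander. Origin: centre of its underside
- tub: clear plastic tub, 100 diameter, 110 high, loose; a bystander. Origin: centre of its underside
- discs: stack of round wooden blanks, 80 diameter, 48 high, loose; a bystander. Origin: centre of its underside
- cutter: blue knife lying flat, about 165 long, 13 high, loose; a bystander. Origin: centre of its underside
- red_box: small red open box, 75 x 75 x 45 high, loose; a bystander. Origin: centre of its underside
- spatula: spatula lying flat, 180 long, loose; a bystander. Origin: centre of its underside

How it is judged:
By the outcome, as a careful person would: the job done as asked, in the order asked, and still so for the second after the job is handed in, with the robot touching nothing.
It also fails if it takes over 67 s, if anything falls off the work surface, if the arm or the gripper's body presses on something with over 40 N, if the wrist force passes 120 N, or if a joint passes its speed limit or range.

## Robot

A 6-joint arm with a two-finger parallel gripper is mounted at the origin on the work surface. World frame = base frame: x ahead of the robot, y to its left, z up, the work surface at z = 0. Lengths are in m, angles in rad, forces in N, time in s.
With the tool pointing down it reaches from about 0.275 to 0.85 m from the base axis. Payload 5.2 kg.
Tool frame: the origin (TCP) lies at the very end of the fingers, on their centre line; the grasp point (between the pads) lies 19 mm behind it (manip.pinch_z is the distance from the TCP to the grasp point, in m); z points along the fingers, y is the line along which they close (so a half turn about z gives the same grasp; the last joint's range is limited). The gripper opens to 85 mm and grips with 20 to 120 N. Pads are 22 mm wide; open, the fingers measure 114 mm over their backs; the gripper's body (76 mm by 85 mm) begins 54 mm behind the grasp point. The pads swing forward as they close: fully open they stand 13 mm farther back than shut.
Start: joints at [-1.519, 0.259, 1.535, -0, 1.348, -0.203], TCP at [0.139, -0.532, 0.197] pointing down, gripper open.
Joint ranges: [-3.14, 3.14], [-0.91, 2.08], [0.19, 2.58], [-1.22, 4.36], [0.22, 2.71], [-3.12, 3.12]. Speed limits (rad/s): [2.57, 2.57, 3.14, 3.14, 3.14, 3.14].

## Interface

Orientations are given as a rotation vector (axis times angle).
In Python, from station import manip gives the robot as it stands. Calls block until the motion is done:
- manip.move_to(position, orientation): joint-space move of the TCP to a pose.
- manip.move_straight(position, ori=None, feed=0.15): straight line of the TCP; ori=None keeps the orientation; feed is the mean speed in m/s.
- manip.set_joints(angles): joint-space move.
- manip.command_gripper(opening, f_grip=None): finger opening in m; f_grip is the grip in N (None keeps the last); returns when the fingers have stopped.
- manip.wait(seconds).
- manip.inverse_kinematics(position, orientation): joint angles nearest the present ones, or None.
- manip.snapshot(name): name is "side" or "top"; returns the picture (400x640x3 uint8, blue, green, red); there is no depth.
- manip.calibration(name): a dict with "K" (3x3 intrinsics, pixels), "distortion" ([k1, k2, p1, p2, k3] as OpenCV has them; the pictures are not rectified), "rvec" (rotation vector, rad) and "tvec" (3), from world to camera coordinates, as OpenCV has them. Camera axes: x right, y down, z forward; pixel columns grow to the right and rows downward; lengths in m; the calibration is good to about 2 mm. A picture is of the moment at which its call begins. calibration takes no time and is no camera call.
A pose or a line that the arm cannot do raises manip.PlanningError and nothing moves.
- manip.hand_in(): hands the job in; it is judged then, once.
Readings, each from a call of its own:
- manip.get_clock(): time.
- manip.get_qpos(): joint angles.
- manip.get_qvel(): joint speeds.
- manip.get_joint_efforts(): joint torques, N m.
- manip.get_tcp_pos(): TCP position.
- manip.get_orientation(): TCP orientation.
- manip.get_contact_force(): force on the tool from outside, world axes, zero at the start.
- manip.get_moment(): the same for the moment, N m.
- manip.get_finger_gap(): finger opening in m.
- manip.get_grasp_force(): force on a finger pad.
Only numpy, scipy, OpenCV 4.12 (cv2) and the standard library are available. Lean on these libraries where they do the work, as an engineer would, in place of code of your own. Each camera call takes 0.05 s, during which the arm holds its last target. There are 200 camera calls.

## Working session

There is one attempt and no reset: what is moved stays moved. The work goes in short steps, each a Python script; the robot and the scene stay as the last script left them, time stands still between calls to the robot, and variables do not carry over. Pictures are saved under pics/ and viewed, at most 11 in all, crops included, and the job is handed in when it is done.

```bash
mkdir -p pics; ls; python3 - <<'E'
from station import manip
import cv2
for n in("top","side"):
    cv2.imwrite(f"pics/{n}0.png",manip.snapshot(n)); c=manip.calibration(n); print(n,c)
print(manip.get_clock(),manip.get_orientation())
E
```

```text
pics
top {'K': array([[415.54294041,   0.        , 322.28081338],
       [  0.        , 415.54294041, 200.1504883 ],
       [  0.        ,   0.        ,   1.        ]]), 'distortion': array([-0.03887931,  0.        ,  0.        ,  0.        ,  0.        ]), 'rvec': array([ 2.16980325, -2.11780839,  0.14690875]), 'tvec': array([-0.00657889,  0.62282237,  1.14800207])}
side {'K': array([[377.74806344,   0.        , 315.66881799],
       [  0.        , 377.74806344, 199.85553608],
       [  0.        ,   0.        ,   1.        ]]), 'distortion': array([0.02601833, 0.        , 0.        , 0.        , 0.        ]), 'rvec': array([ 0.83059224, -2.56861287,  1.07528654]), 'tvec': array([0.49745909, 0.32332864, 0.93290515])}
0.1 [-3.11444974e+00 -3.98962329e-01 -1.34645800e-04]
```

View pics/top0.png

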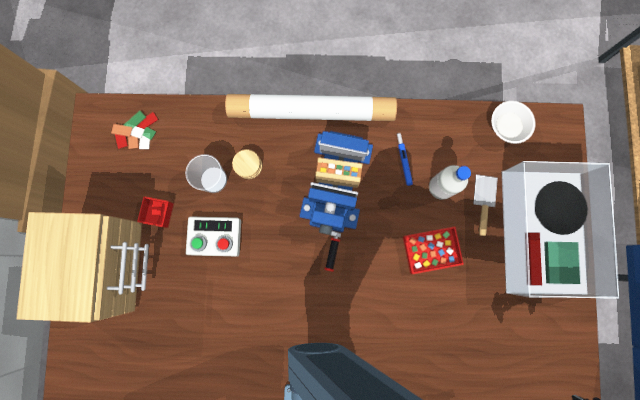

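View pics/side0.png

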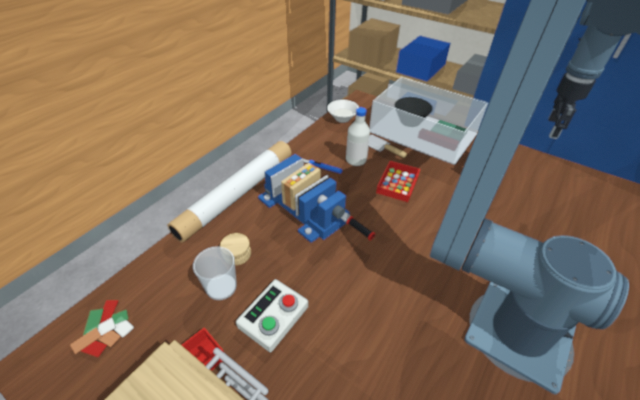

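The top view shows the vise at about (335,180), with its handle running (337,237) to (330,268). The timer is on the left, with the green key at (198,243) and the red key at (223,243). In the side view the handle runs (345,217) to (373,235). Next I'll zoom in on both.

```bash
python3 - <<'E'
import cv2,numpy as np
t=cv2.imread("pics/top0.png")[125:275,285:385]; s=cv2.imread("pics/side0.png")[145:245,255:385]
t=cv2.resize(t,None,fx=4,fy=4,interpolation=cv2.INTER_CUBIC); s=cv2.resize(s,None,fx=3,fy=3,interpolation=cv2.INTER_CUBIC)
o=np.zeros((600,800,3),np.uint8);o[:,:400]=t;o[:300,400:790]=s
cv2.imwrite("pics/c0.png",o)
E
```

```text
(no output)
```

View pics/c0.png

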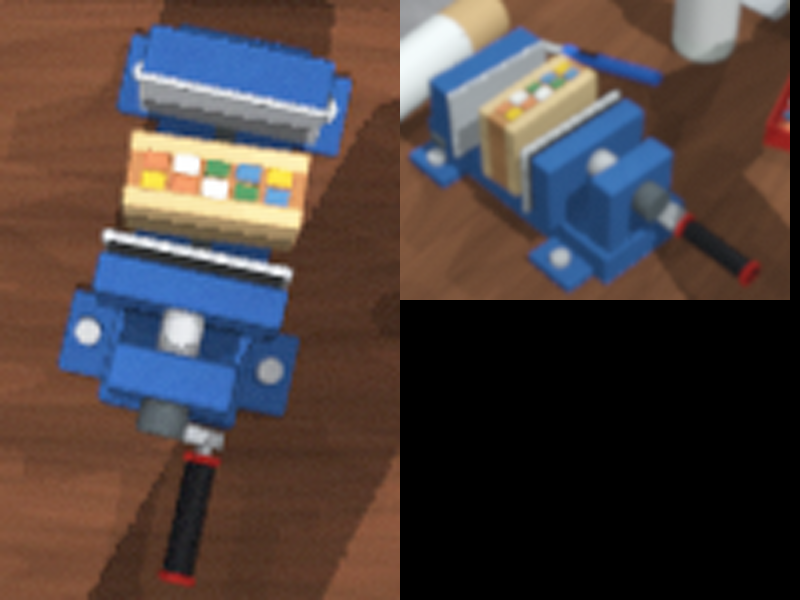

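```bash
cat >h.py <<'E'
import cv2,numpy as np
from station import manip
C={n:manip.calibration(n) for n in("top","side")}
def und(n,p): return cv2.undistortPoints(np.array(p,float).reshape(-1,1,2),C[n]["K"],C[n]["distortion"]).reshape(-1,2)
def P(n): return np.hstack([cv2.Rodrigues(C[n]["rvec"])[0],C[n]["tvec"].reshape(3,1)])
def tri(pt,ps):
    X=cv2.triangulatePoints(P("top"),P("side"),und("top",pt).T,und("side",ps).T);X=(X[:3]/X[3]).T
    err=[cv2.projectPoints(X,C[n]["rvec"],C[n]["tvec"],C[n]["K"],C[n]["distortion"])[0].reshape(-1,2)-np.array(p) for n,p in(("top",pt),("side",ps))]
    return X,err
def plane(n,p,z):
    R=cv2.Rodrigues(C[n]["rvec"])[0];o=-R.T@C[n]["tvec"];d=np.c_[und(n,p),np.ones(len(p))]@R
    return o+d*((z-o[2])/d[:,2])[:,None]
def blobs(im,col,box,amin=4):
    x0,y0,x1,y1=box;h=cv2.cvtColor(im,cv2.COLOR_BGR2HSV)
    m=cv2.inRange(h,(0,130,90),(8,255,255))|cv2.inRange(h,(172,130,90),(180,255,255)) if col=="r" else cv2.inRange(h,(45,90,60),(85,255,255))
    z=np.zeros_like(m);z[y0:y1,x0:x1]=m[y0:y1,x0:x1]
    k,_,s,c=cv2.connectedComponentsWithStats(z);return [(c[i].round(1).tolist(),int(s[i,4])) for i in range(1,k) if s[i,4]>=amin]
E
python3 - <<'E'
from h import *
t=cv2.imread("pics/top0.png");s=cv2.imread("pics/side0.png")
print(blobs(t,"r",(315,230,350,280)),blobs(s,"r",(335,205,385,245)))
print(blobs(t,"r",(185,215,242,258),20),blobs(s,"r",(235,280,310,350),20))
print(blobs(t,"g",(185,232,242,258),20),blobs(s,"g",(235,280,310,350),20))
X,e=tri([(335.5,239.8),(329,269.5)],[(349,220),(371,235.3)]);print(X,e,np.linalg.norm(X[0]-X[1]))
c=lambda p:[(285+x/4,125+y/4) for x,y in p]
for nm,p,z in(("jawtop plate",[(105,235),(290,275)],.125),("rear top",[(152,30),(333,64)],.125),("bolts",[(87,331),(270,371)],.02),("hub",[(163,412)],.115)):
    w=plane("top",c(p),z);print(nm,w.round(4).tolist(), np.degrees(np.arctan2(*(w[0]-w[-1])[:2])))
E
```

```text
[([335.2, 239.3], 23), ([328.7, 269.4], 30)] [([349.2, 219.3], 21), ([371.0, 235.9], 46)]
[([222.9, 243.5], 97)] [([288.1, 300.3], 108)]
[([196.8, 242.8], 101)] [([272.4, 292.9], 24), ([267.6, 297.7], 22), ([258.2, 308.5], 24), ([253.1, 313.7], 27), ([268.4, 323.0], 143)]
[[ 0.51129753 -0.03098881  0.04877245]
 [ 0.42766631 -0.01470544  0.05230468]] [array([[-0.2029206 , -0.43787176],
       [-0.12314618, -0.28408597]]), array([[0.45167409, 0.06514443],
       [0.3002009 , 0.03721081]])] 0.08527489120959048
jawtop plate [[0.6551, 0.0386, 0.125], [0.6308, -0.0861, 0.125]] 11.016072275886547
rear top [[0.7987, 0.0105, 0.125], [0.7775, -0.1137, 0.125]] 9.654449554383413
bolts [[0.6028, 0.0536, 0.02], [0.5767, -0.0805, 0.02]] 11.032008807991906
hub [[0.5377, -0.0032, 0.115]] 0.0
```

```bash
cat >>h.py <<'E'
from scipy.spatial.transform import Rotation as Rn
yaw=np.radians(-11.0);u=np.array([np.cos(yaw),np.sin(yaw),0]);v=np.array([-u[1],u[0],0]);Z=np.array([0,0,1.])
AX=np.array([.4757,.0089,.095]);OUT=-.008*u
def ori(s): y=s*v;return Rn.from_matrix(np.c_[np.cross(y,-Z),y,-Z]).as_rotvec()
def grip(phi,c=AX,r=.055): return c+OUT+r*(np.cos(phi)*Z-np.sin(phi)*v)-.020*Z   # TCP, phi clockwise from top
def ft(phi,f=None):  # force of handle on tool: tangential(resistance +), radial out, along u
    f=np.array(manip.get_contact_force()) if f is None else f
    return np.array([-f@(-np.sin(phi)*Z-np.cos(phi)*v),f@(np.cos(phi)*Z-np.sin(phi)*v),f@u])
E
python3 - <<'E'
from h import *
X,_=tri([(335.2,239.3),(328.7,269.4)],[(349.2,219.3),(371,235.9)]);m=X.mean(0);d=m-AX;print(X.round(4),d@v,d@u,d[2],np.hypot(d@v,d[2]),np.degrees(np.arctan2(-(d@v),d[2])))
K,e=tri([(222.9,243.5),(196.8,242.8)],[(288.1,300.3),(268.4,323)]);print("keys",K.round(4),e,np.linalg.norm(K[0]-K[1]))
c=lambda p:[(285+x/4,125+y/4) for x,y in p]
w=plane("top",c([(137,70),(333,112)]),.125);w2=plane("top",c([(105,235),(290,275)]),.125);print("gap",(w-w2)@u)
ph=np.radians(144)
for s in(1,-1): print(s,manip.inverse_kinematics(grip(ph)+[0,0,.1],ori(s)),manip.inverse_kinematics(grip(np.pi),ori(s)))
E
```

```text
[[ 0.5116 -0.0304  0.0523]
 [ 0.4275 -0.0141  0.0505]] -0.031743736661180987 -5.929685151623114e-05 -0.043612320175434705 0.05394162852842909 143.95056204127565
keys [[0.4914 0.2862 0.0494]
 [0.4913 0.3604 0.0502]] [array([[0.03656633, 0.07064283],
       [0.05310803, 0.09939073]]), array([[-0.08928972, -0.01696959],
       [-0.13268815, -0.02685721]])] 0.07417134231896762
gap [0.11645558 0.11623495]
1 [-0.28821674  0.15988104  1.83406711  0.          1.14764451 -1.66702685] [-2.16758384e-01  3.18693136e-01  1.95131895e+00 -4.44089210e-16
  8.71580572e-01 -1.59556849e+00]
-1 [-2.88216737e-01  1.59881038e-01  1.83406711e+00 -4.44089210e-16
  1.14764451e+00  1.47456581e+00] [-2.16758384e-01  3.18693136e-01  1.95131895e+00 -4.44089210e-16
  8.71580572e-01  1.54602416e+00]
```

```bash
python3 - <<'E'
from h import *
ph=np.radians(144);o=ori(-1);g=grip(ph)
manip.command_gripper(.055,30)
manip.move_to(g+[0,0,.1],o); print(manip.get_contact_force())
manip.move_straight(g,feed=.12); print(manip.get_contact_force())
manip.command_gripper(0,30); manip.wait(.2)
print(manip.get_finger_gap(),manip.get_grasp_force(),ft(ph),manip.get_clock())
cv2.imwrite("pics/g.png",np.vstack([cv2.resize(manip.snapshot("side")[140:260,250:410],None,fx=3,fy=3)]))
E
```

```text
[-1.21111496 -0.5676794  -0.04703346]
[ 0.60486497 -0.04133744 -0.40501138]
0.0005959686351729948 0.0 [-0.62401966  0.85450238  0.41315911] 4.4333
```

View pics/g.png

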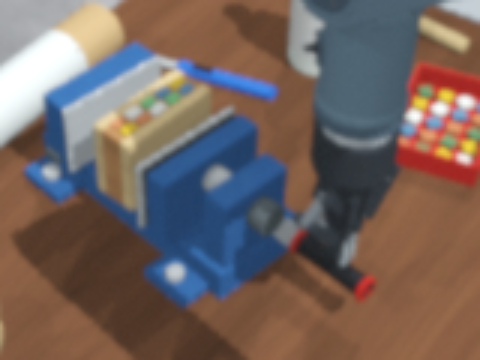

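The gripper is fully shut (gap about 0). In the crop the fingertips sit at about (345,250), just to the right of the handle, so the grasp missed. I'll check the TCP against the handle.

```bash
python3 - <<'E'
from h import *
t=manip.snapshot("top");s=manip.snapshot("side");p=np.array(manip.get_tcp_pos());print(p,grip(np.radians(144)),Rn.from_rotvec(manip.get_orientation()).as_matrix().round(3))
a=blobs(t,"r",(315,225,350,285));b=blobs(s,"r",(335,200,385,245));print(a,b)
if len(b)==2:
  for q in([(335.2,239.3),(328.7,269.4)],):
    print(tri(q,[b[0][0],b[1][0]]))
ims=[]
for n,im in(("top",t),("side",s)):
    q=cv2.projectPoints(np.array([p,p+[0,0,.019]]),C[n]["rvec"],C[n]["tvec"],C[n]["K"],C[n]["distortion"])[0].reshape(-1,2);print(q)
    x,y=q[0].astype(int);c=cv2.resize(im[y-60:y+60,x-50:x+50],None,fx=4,fy=4,interpolation=cv2.INTER_CUBIC)
    for w in q: cv2.circle(c,tuple(int(k) for k in (w-[x-50,y-60])*4),3,(0,255,0),-1)
    ims.append(c)
cv2.imwrite("pics/m.png",np.hstack(ims))
E
```

```text
[ 0.4616739  -0.02130425  0.03047652] [ 0.46167847 -0.02130776  0.03050407] [[ 0.982 -0.191 -0.   ]
 [-0.191 -0.982  0.   ]
 [-0.    -0.    -1.   ]]
[] [([348.6, 220.3], 18), ([371.2, 235.6], 56)]
(array([[ 0.51249422, -0.03027687,  0.04736492],
       [ 0.42734754, -0.01413132,  0.05187185]]), [array([[-0.15920111, -0.34364463],
       [-0.03324154, -0.07698367]]), array([[0.35457424, 0.05154343],
       [0.08134298, 0.01020983]])])
[[331.37661708 257.0428506 ]
 [331.49074119 256.99298208]]
[[361.5743603  233.51951124]
 [362.1423058  229.28704374]]
```

View pics/m.png

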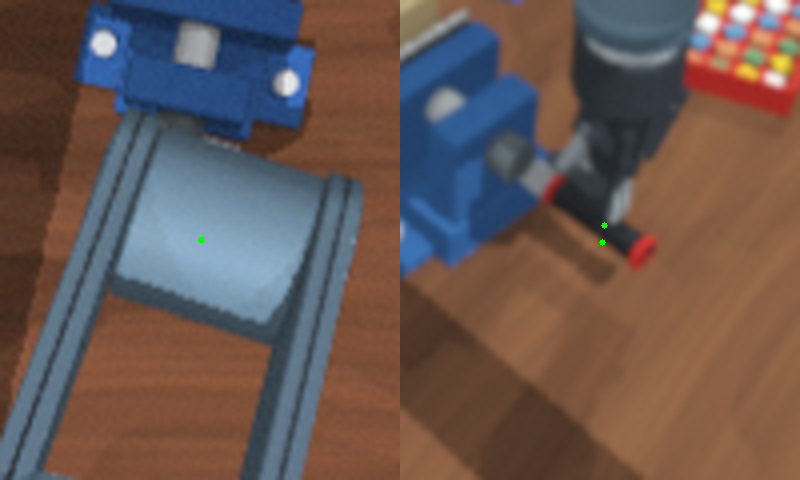

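```bash
python3 - <<'E'
from h import *
f=lambda:print(manip.get_finger_gap(),manip.get_grasp_force(),np.round(manip.get_contact_force(),2),manip.get_clock())
f()
manip.command_gripper(.05);f()
s=manip.snapshot("side")
manip.command_gripper(.0,40);f()
s2=manip.snapshot("side")
cv2.imwrite("pics/m2.png",cv2.resize(np.hstack([i[165:265,310:410] for i in(s,s2)]),None,fx=4,fy=4,interpolation=cv2.INTER_CUBIC))
E
```

```text
0.00018235262713543147 0.0 [ 0.36 -0.37  0.  ] 4.5833
0.0499648078731816 0.0 [-0.15  0.5  -0.18] 5.1167
-9.347313754773094e-05 0.0 [-0.77 -0.68 -0.32] 5.7
```

View pics/m2.png

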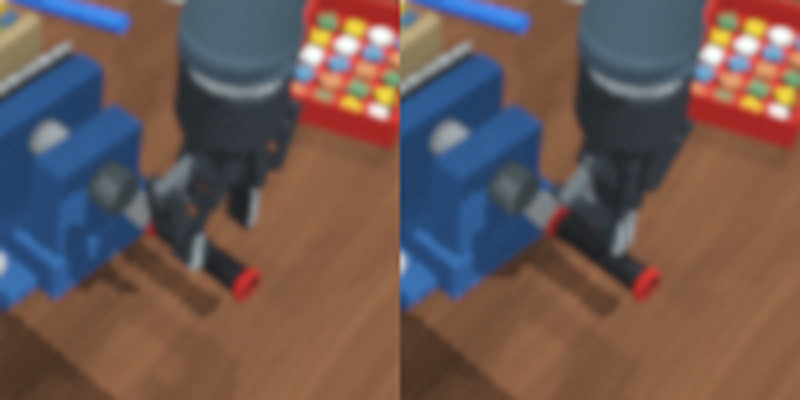

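```bash
python3 - <<'E'
from h import *
p=np.array(manip.get_tcp_pos())
pr=lambda X:cv2.projectPoints(np.array(X),C["side"]["rvec"],C["side"]["tvec"],C["side"]["K"],C["side"]["distortion"])[0].reshape(-1,2).round(1).tolist()
for dz in(0,.01,.02,.03): print(dz,pr([p+v*.025+[0,0,dz],p+[0,0,dz],p-v*.025+[0,0,dz]]))
R=cv2.Rodrigues(C["side"]["rvec"])[0];print("cam",-R.T@C["side"]["tvec"])
# shift-free check: epipolar depth of pad tips seen open at (358.7,231),(371,221)
for z in(.03,.04,.05,.06,.07): print(z,(plane("side",[(358.7,231),(371,221),(365,227)],z)-p).round(3).tolist())
E
```

```text
0 [[355.8, 238.0], [361.6, 233.5], [367.2, 229.1]]
0.01 [[356.1, 235.8], [361.9, 231.3], [367.5, 226.9]]
0.02 [[356.4, 233.5], [362.2, 229.1], [367.8, 224.7]]
0.03 [[356.6, 231.3], [362.5, 226.8], [368.2, 222.4]]
cam [0.14948005 0.6465776  0.88425794]
0.03 [[0.012, -0.004, -0.0], [0.003, -0.06, -0.0], [0.005, -0.028, -0.0]]
0.04 [[0.008, 0.004, 0.01], [-0.001, -0.052, 0.01], [0.001, -0.02, 0.01]]
0.05 [[0.005, 0.012, 0.02], [-0.005, -0.043, 0.02], [-0.002, -0.012, 0.02]]
0.06 [[0.001, 0.02, 0.03], [-0.008, -0.035, 0.03], [-0.006, -0.004, 0.03]]
0.07 [[-0.003, 0.028, 0.04], [-0.012, -0.026, 0.04], [-0.01, 0.004, 0.04]]
```

The fingertips appear to sit roughly 30 mm higher than the reported TCP: they close above the handle. I'll lower in guarded steps, which stays clear of the bench either way, and try the grasp again.

```bash
python3 - <<'E'
from h import *
print(manip.pinch_z)
p=np.array(manip.get_tcp_pos())
manip.command_gripper(.055,30)
manip.move_straight([p[0],p[1],.012],feed=.08);print(np.round(manip.get_contact_force(),2))
manip.command_gripper(0,30)
f=lambda:print(manip.get_finger_gap(),manip.get_grasp_force(),np.round(manip.get_contact_force(),2),manip.get_clock())
f();cv2.imwrite("pics/m3.png",cv2.resize(manip.snapshot("side")[165:265,310:410],None,fx=4,fy=4,interpolation=cv2.INTER_CUBIC))
E
```

```text
0.0187
[0.31 0.8  0.44]
0.020335940113671215 30.047605633735657 [0.5  2.16 5.15] 7.1
```

View pics/m3.png

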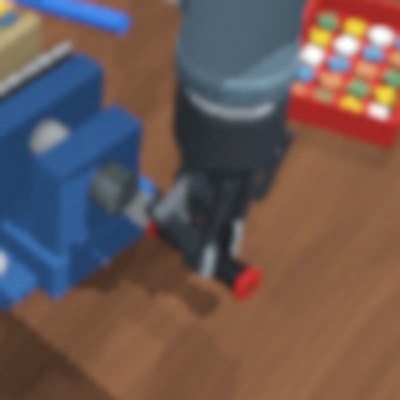

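Now it holds the handle (gap 20 mm, 30 N), but near the fingertips, with some upward force. I'll regrip deeper in guarded steps.

```bash
python3 - <<'E'
from h import *
p=np.array(manip.get_tcp_pos());o=ori(-1)
print([manip.inverse_kinematics([p[0],p[1],z],o) is not None for z in(0,-.01,-.02,-.035)])
manip.command_gripper(.05,30)
for z in(.005,-.002,-.008):
    try: manip.move_straight([p[0],p[1],z],feed=.06)
    except manip.PlanningError as e: print(z,e);break
    f=np.array(manip.get_contact_force());print(z,f.round(2))
    if abs(f[2])>5:break
manip.command_gripper(0,30);manip.wait(.1)
print(manip.get_finger_gap(),manip.get_grasp_force(),np.round(manip.get_contact_force(),2),manip.get_tcp_pos(),manip.get_clock())
E
```

```text
[True, True, True, True]
0.005 [0.27 0.62 1.01]
-0.002 [0.27 0.53 0.89]
-0.008 [-0.13  0.31 -0.07]
0.020827947262088163 29.276605546474457 [0.22 0.6  0.78] [ 0.46233274 -0.02105394 -0.00782408] 8.7833
```

```bash
cat >>h.py <<'E'
OFF=.0583
def tcp(phi,c=AX): return c+OUT+.055*(np.cos(phi)*Z-np.sin(phi)*v)-OFF*Z
def turn(a,b,step,feed=.15,stop=1e9,show=1):
    L=[]
    for d in np.linspace(a,b,max(1,round((b-a)/step))+1)[1:]:
        ph=np.radians(d);manip.move_straight(tcp(ph),feed=feed);f=ft(ph);L.append([d,*f])
        if f[0]>stop: break
    for l in L[::show]: print(np.round(l,1).tolist())
    print(manip.get_finger_gap(),manip.get_grasp_force(),manip.get_clock());return L
E
python3 - <<'E'
from h import *
manip.command_gripper(0,45)
print(tcp(np.radians(144)),manip.get_clock())
turn(144,264,15)
E
```

```text
[ 0.46167847 -0.02130776 -0.00779593] 9.0
[159.0, -5.2, 1.3, 2.4]
[174.0, -5.1, 4.4, 2.5]
[189.0, -4.5, 8.3, 4.8]
[204.0, -3.5, 8.3, 3.1]
[219.0, -3.7, 7.9, 3.5]
[234.0, -3.4, 9.1, 1.3]
[249.0, -4.1, 7.7, 0.8]
[264.0, -3.3, 7.1, 1.5]
0.020695089613860237 46.94744825363159 11.0
```

```bash
python3 - <<'E'
from h import *
ph=np.radians(264);print(ft(ph))
for d in(267,270,267,264,261,264,267,270):
    manip.move_straight(tcp(np.radians(d)),feed=.03);print(d,ft(np.radians(d)).round(1),(np.array(manip.get_tcp_pos())-tcp(np.radians(d))).round(4))
print(manip.get_clock())
cv2.imwrite("pics/s2.png",cv2.resize(manip.snapshot("side")[140:270,240:410],None,fx=3,fy=3,interpolation=cv2.INTER_CUBIC))
E
```

```text
[-3.31865335  7.07685501  1.51477428]
267 [-0.6  7.4  1.6] [0.0004 0.0007 0.0005]
270 [1.5 8.4 1.9] [0.0003 0.0007 0.0003]
267 [0.6 7.1 3.7] [0.0004 0.0008 0.0004]
264 [-0.8  8.6  2.1] [0.0004 0.0008 0.0004]
261 [0.1 7.2 1.4] [0.0004 0.0008 0.0004]
264 [1.4 8.3 2.3] [0.0003 0.0007 0.0003]
267 [1.6 6.8 2.2] [0.0003 0.0007 0.0002]
270 [2.  6.7 2.2] [0.0003 0.0007 0.0003]
13.0
```

View pics/s2.png

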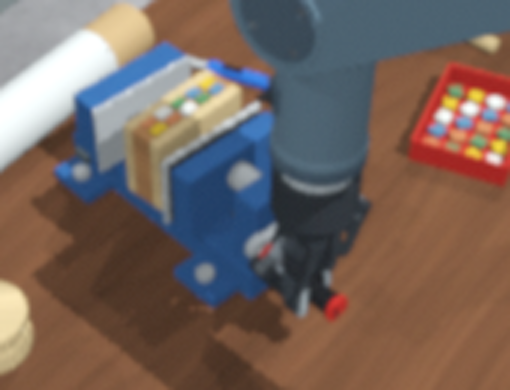

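Cranking works: the jaw has advanced towards the block. Slow steps give clean readings with resistance positive, so I'll run fast through the free travel and then go slowly.

```bash
python3 - <<'E'
from h import *
L=turn(270,1130,15,feed=.17,stop=3,show=4)
if L[-1][0]>1129: turn(1130,1160,5,feed=.03)
cv2.imwrite("pics/t3.png",cv2.resize(manip.snapshot("top")[120:240,290:390],None,fx=4,fy=4,interpolation=cv2.INTER_CUBIC))
E
```

```text
[285.1, -3.4, 7.1, -0.3]
[345.4, -4.7, 5.9, 0.0]
[405.8, -5.9, -5.2, 7.5]
[466.1, -5.6, -3.1, 6.1]
[526.5, -3.7, -1.3, 5.5]
[586.8, -3.0, 5.7, 4.8]
[647.2, -4.2, 7.0, 2.1]
[707.5, -3.5, 6.4, 2.4]
[767.9, -5.6, -3.9, 8.9]
[828.2, -5.3, -4.4, 8.3]
[888.6, -4.1, -3.4, 5.4]
[948.9, -3.1, 1.8, 6.0]
[1009.3, -3.4, 7.1, 4.5]
[1069.6, -3.0, 6.9, 3.9]
[1130.0, -4.7, -3.6, 9.4]
0.020750643480287427 46.522496938705444 27.3
[1135.0, -1.1, -2.8, 8.5]
[1140.0, 0.2, -2.7, 8.4]
[1145.0, -1.0, -2.8, 8.0]
[1150.0, -1.0, -3.6, 7.8]
[1155.0, -1.0, -3.5, 8.9]
[1160.0, -1.3, -3.9, 8.0]
0.020761979020713 47.009119391441345 29.15
```

View pics/t3.png

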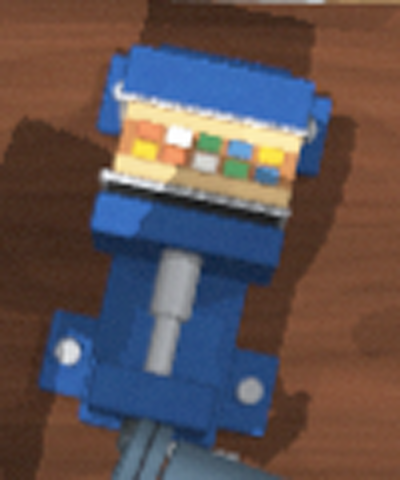

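The block is now almost against the rear jaw (rear plate at row ~110, jaw plate at row ~190 in the crop), with about 8–10 mm of travel left. I'll continue slowly.

```bash
python3 - <<'E'
from h import *
turn(1160,1220,10,feed=.05)
L=turn(1220,1340,6,feed=.03,stop=4)
d=L[-1][0];manip.wait(.15);print(ft(np.radians(d)))
cv2.imwrite("pics/t4.png",manip.snapshot("top"))
E
```

```text
[1170.0, -4.9, -4.3, 8.6]
[1180.0, -5.5, -4.6, 8.5]
[1190.0, -5.1, -4.6, 8.2]
[1200.0, -3.9, -4.5, 7.6]
[1210.0, -2.7, -5.2, 7.3]
[1220.0, -1.4, -5.8, 6.1]
0.020494799279309736 47.595983147621155 31.25
[1226.0, 1.0, -8.2, 5.1]
[1232.0, 1.6, -7.6, 5.5]
[1238.0, 3.3, -7.4, 3.9]
[1244.0, 4.4, -8.0, 4.0]
0.020494546767133984 47.85316050052643 32.6167
[ 3.59234418 -7.71795631  4.08164083]
```

```bash
python3 - <<'E'
from h import *
w=plane("top",[(290+x/4,120+y/4) for x,y in[(120,92),(308,132)]],.125);w2=plane("top",[(290+x/4,120+y/4) for x,y in[(103,176),(288,210)]],.125);print("gap",(w-w2)@u)
t=cv2.imread("pics/t4.png")[120:240,290:390];s=manip.snapshot("side")[150:240,250:350]
o=np.zeros((480,800,3),np.uint8);o[:,:400]=cv2.resize(t,None,fx=4,fy=4,interpolation=cv2.INTER_CUBIC);o[:360,400:]=cv2.resize(s,None,fx=4,fy=4,interpolation=cv2.INTER_CUBIC)
cv2.imwrite("pics/t4c.png",o)
E
```

```text
gap [0.05981887 0.05597325]
```

View pics/t4c.png

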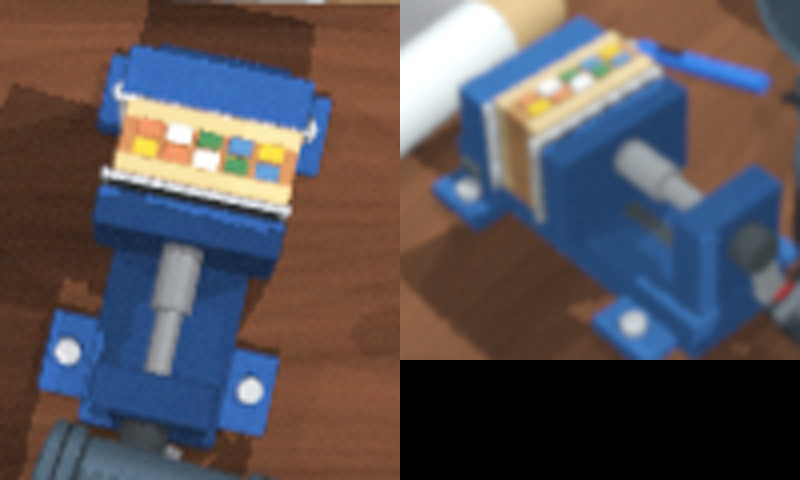

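The plate has stopped moving between 1160° and 1244° while the rubber is visibly thinner, and the block sits flat between both plates. Force is about 4 N above free. I'll add a small margin, release, and press the keys.

```bash
python3 - <<'E'
from h import *
turn(1244,1252,4,feed=.03)
manip.command_gripper(.05); print(np.round(manip.get_contact_force(),1))
p=np.array(manip.get_tcp_pos());manip.move_straight([p[0],p[1],.10],feed=.2)
K=np.array([[.4914,.2862],[.4913,.3604]])
manip.move_to([*K[0],.05],ori(-1));manip.command_gripper(0,30)
def press(k):
    z=.026;manip.move_straight([*k,z],feed=.1);manip.wait(.1);f0=manip.get_contact_force()[2];L=[]
    while z>-.02:
        f=manip.get_contact_force()[2]-f0;L.append((round(z,4),round(f,1)))
        if f>9 or len(L)==1 and 0:break
        z-=.002;manip.move_straight([*k,z],feed=.03)
    print(L);manip.wait(.2);manip.move_straight([*k,.05],feed=.15)
press(K[0]);print(manip.get_clock())
E
```

```text
[1248.0, 4.9, -7.2, 3.9]
[1252.0, 4.9, -7.1, 4.2]
0.020719841425667917 47.75382220745087 33.4167
[-0.5  0.3 -0.5]
[(0.026, np.float64(0.0)), (0.024, np.float64(0.0)), (0.022, np.float64(-1.3)), (0.02, np.float64(1.1)), (0.018, np.float64(2.6)), (0.016, np.float64(3.7)), (0.014, np.float64(11.1))]
38.775
```

Red went down its full 6 mm and bottomed out. Green is next.

```bash
python3 - <<'E'
from h import *
k=[.4913,.3604];manip.move_straight([*k,.05],feed=.15)
z=.026;manip.move_straight([*k,z],feed=.1);manip.wait(.1);f0=manip.get_contact_force()[2];L=[]
while z>-.01:
    f=manip.get_contact_force()[2]-f0;L.append((round(z,4),round(float(f),1)))
    if f>9:break
    z-=.002;manip.move_straight([*k,z],feed=.03)
print(L);manip.wait(.2);manip.move_straight([*k,.09],feed=.15)
manip.move_to([.40,.20,.15],ori(-1))
t=manip.snapshot("top")[100:300,140:400];s=manip.snapshot("side")[140:360,200:400]
o=np.zeros((400,800,3),np.uint8);o[:400,:440]=cv2.resize(t,(440,400));o[:,440:]=cv2.resize(s,(360,400));cv2.imwrite("pics/end.png",o);print(manip.get_clock())
E
```

```text
[(0.026, 0.0), (0.024, -0.3), (0.022, -0.9), (0.02, 0.6), (0.018, 1.2), (0.016, 2.9), (0.014, 8.5), (0.012, 21.4)]
43.425
```

View pics/end.png

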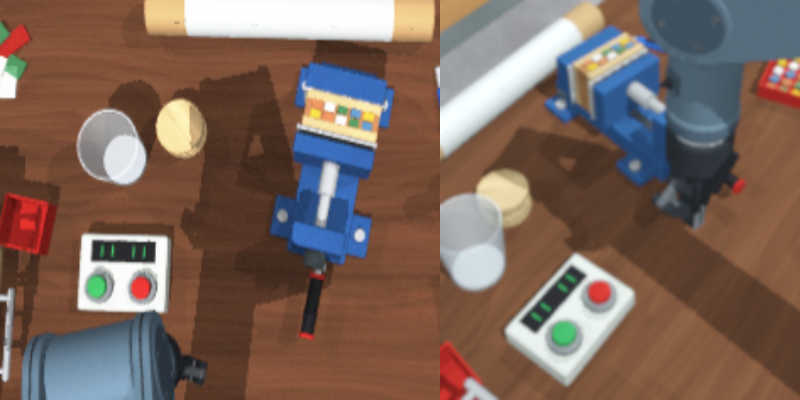

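The block is clamped flat between the plates, the crank is free, both keys are up and the bystanders haven't moved.

```bash
python3 -c "
from station import manip
print(manip.hand_in())"
```

```text
the job is handed in; nothing more can be done
None
```

I handed the job in at about 43 s: the block is clamped at an estimated 4–5 N over free running, judged from stopped-arm force readings and crank angle; the crank is released, and red then green were each pressed to the bottom and let up.

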